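# Seat the valve housing and lock its clamp at the second stop

### The arm

A 7-joint arm with a two-finger parallel gripper is mounted at the origin on a cart in front of the work surface, level with it; the furniture and walls round the work are solid. World frame = base frame: x ahead of the robot, y to its left, z up, the work surface at z = 0. Lengths are in m, angles in rad, forces in N, time in s.
With the tool pointing down it reaches from about 0.4 to 0.85 m from the base axis. Payload 4.5 kg.
Tool frame: the origin (TCP) lies on the centre line of the jaws, within the pads' length; the fingertips stand r.tip_extent ahead of it and the grasp point (between the pads) is the TCP (r.tip_extent is the distance from the TCP to the fingertips, in m); z points along the fingers, y is the line along which they close (so a half turn about z gives the same grasp; the last joint's range is limited). The gripper opens to 88 mm and grips with 3 to 60 N. Pads are 18 mm wide; open, the fingers measure 123 mm over their backs; the gripper's body (75 mm by 187 mm) begins 45 mm behind the grasp point.
Start: joints at [-1.285, 0.689, -0.195, 1.565, 0.157, 0.902, -0.215], TCP at [0.156, 0.605, 0.258] pointing down, gripper open.
Joint ranges: [-3.01, 3.01], [-0.46, 2.08], [-1.47, 1.51], [0.13, 2.56], [-1, 4.14], [0.04, 2.09], [-2.66, 2.66]. Speed limits (rad/s): [2.57, 2.57, 3.14, 3.14, 3.14, 3.14, 3.14].

### API

Orientations are given as a unit quaternion [x, y, z, w].
In Python, from plant import sensors, vision, finish_job, r gives the robot as it stands. The module is installed in compiled form; this text tells all that it offers.
- The arm moves only by the tool step_arm, never from a script. Its argument "steps" is a list of rows, each a list of 2 entries, a list of its own where there are three numbers: the shift along the tool's x, y, z in cm, then the turn, a rotation vector about the tool's x, y, z in degrees. A call has 1 to 12 rows; each row shifts and turns the commanded pose from where the row before left it, along the tool's axes as they then stand; what a row does not reach is not made up. A row lasts 1/8 s, in which the tool goes at most 62.5 mm and 10.7 degrees, less where a joint would pass 70% of its speed; a pose out of reach is approached as far as the arm can. A call with a gripper value outside its range is refused whole. "claw" is the opening, from -1 (shut) to 1 (fully open), set as the call begins (left out, the last holds). The fingers move at their own pace and stop on an object; "grip_force" is the grip in N (left out, the last holds). Time passes only in rows, so rows that do not move let the fingers close. It gives the time, the measured TCP pose, the force, the opening and the grip force at its end, in the units of the state.
- sensors.get_state(): the state, without advancing time (a new reading comes with each control period).
- vision.snapshot(name): name is "side" or "top"; returns a dict with "img" (384x512x3 uint8, red, green, blue), "fx", "fy", "cx", "cy" (pixels), "position" and "rotation" of the camera in the world. Camera axes: x right, y down, z forward; pixel columns grow to the right and rows downward; lengths in m; the calibration is good to about 2 mm. A picture is of the moment at which its call begins. There is no depth.
- finish_job(): hands the job in; it is judged then, once.
The state is a dict: "clock": time; "q": joint angles; "qd": joint speeds; "joint_torque": joint torques, N m; "tool_pos": TCP position; "eef_rot": TCP orientation; "contact_force": force on the tool from outside, world axes, zero at the start; "moment": the same for the moment, N m; "opening": opening from 0.0 (shut) to 1.0 (fully open); "finger_force": force on a finger pad.
Only numpy, scipy, OpenCV 4.12 (cv2) and the standard library are available. Lean on these libraries where they do the work, as an engineer would, in place of code of your own. Each camera call takes 0.05 s, during which the arm holds its last target. There are 200 camera calls.

### The job

Push the valve housing fully home against the end stop of its nest, while the clamp is still off. Then push the clamp lever past its first detent (light hold) all the way to the second stop, so that the spring pad locks the housing square against the side fence. Only push: do not lift or tip the housing, and leave the things standing round the nest where they are.

Things in the scene. Friction and masses are not known exactly. Their poses are not given: they have to be found in the camera images.
- nest: Fixed clamping nest: aluminium plate 180 x 203 x 16 mm. Origin on the bench, 4.5 mm left of the plate's centre, z up, x along the housing's channel to the end stop (roughly away from the robot), y left. In its frame (mm): channel floor z = 16, open at the near (-x) end and above; housing centre when home and clamped x = 25, y = 49; grey guide block x -1 to 51, y -4 to 9, up to z = 54.
- end_stop (a point): Foot of the end stop's face, in the middle of the channel. The stop is a steel bar across the channel's far end, face at nest x = 65 mm, 56 mm long, top 42 mm above the bench. Axes as the nest's.
- side_fence (a point): Foot of the side fence's face, opposite the pad. The fence is a steel bar along the channel's left (+y) side, face at nest y = 74 mm, 125 mm long, top 42 mm above the bench. Axes as the nest's.
- lever_axis (a point): Point on the clamp lever's vertical axis, at the plate's top (nest x = 25, y = -56 mm). The lever's hub here is 64 mm high; the index plunger on the lever, 38 mm out from this axis, reaches 83 mm above the bench. Axes as the nest's.
- housing: Loose valve housing: aluminium block 80 (x) x 50 (y) x 36 (z) mm with a low round steel cover on top (to 43 mm), 0.25 to 0.45 kg. Origin at the centre of its underside, x along its length. It starts in the channel 20 to 40 mm short of the end stop, nearly square, with 2 to 4 mm play on both sides. Push the middle of its near (-x) end face towards +x of the nest: 1 to 4 N.
- clamp_lever (a joint): Lever angle in rad, growing counter-clockwise from above: 0 off (pad open), 0.5 first detent (pad just touches: light hold), 1.0 second stop (locked, hard stop). A spring plunger in scallops holds all three; passing on from 0 or from 0.5 takes 6 to 8 N along the arc at the knob. Let go below 0.22 the lever falls back to 0, from 0.3 to 0.7 into 0.5; past 0.82 it snaps to 1.0 by itself and stays.
- lever_knob (a point): Centre of the lever's black ball knob, 32 mm across, 83 mm above the bench (top 99), 85 mm from the lever's axis. Nest x, y of it in mm: -16, -131 at 0; 25, -141 at 0.5; 66, -131 at 1.0. Push it from its near side, in an arc mostly towards +x of the nest. The lever bar (15 mm wide) ends just past the knob and lies 52 to 60 mm above the bench; round the knob, above 63 mm, all is free.
- clamp_pad: The dark steel spring pad, 40 x 8 x 26 mm, on the ram that the lever's cam drives towards +y of the nest. Its face stands at y = 18 when off and presses the housing's side at y = 24 with about 8 N when locked. It moves only with the lever.
- threadlock_bottle: Red bottle with a blue cap, 29 mm across, 96 mm tall, beyond the end stop (next to a black loupe, 38 mm tall); origin at the centre of its base. Loose; leave it where it stands.
- nut_jar: White jar, 44 mm across, 61 mm tall, left of the nest; origin at the centre of its base. Loose; leave it where it stands.

How it is judged:
On the way, in this order (a step that is already met when the one before it is completed fails the run):
1. the housing is home against the end stop (within 2.2 mm) while the clamp lever is still off (below 0.15 rad) (x of housing in the frame of nest above 0.0228 m and value of joint clamp_lever below 0.15 rad), for 0.1 s.
2. the lever has passed the first detent and stands at the second stop, with the housing home (x of housing in the frame of nest above 0.0228 m and value of joint clamp_lever above 0.95 rad), for 0.2 s.
At the end, for the whole second after the job is handed in: The housing lies flat on the nest's floor within 2.2 mm of the end stop and 2 mm of the side fence, square within 0.04 rad and at rest; the lever stands at the second stop (above 0.95 rad) and the pad presses the housing with more than 4 N (all of step 2 and angle between the x axis of housing and the x axis of nest, either way round below 0.04 rad and y of housing in the frame of nest above 0.047 m and z of housing in the frame of nest below 0.019 m and contact force between clamp_pad and housing above 4 N and linear speed of housing below 0.01 m/s); the robot touches nothing.
It fails at once if the housing is lifted more than 10 mm or tipped (height (world z) of housing above 0.026 m or angle between housing's own z axis and vertical above 0.25 rad).
It fails at once if a bystander is moved more than 20 mm (distance of any of threadlock_bottle, nut_jar from where it was at the start of the episode above 0.02 m).
It also fails if it takes over 48 s, if anything falls off the work surface, if the arm or the gripper's body presses on something with over 40 N, if the wrist force passes 120 N, or if a joint passes its speed limit or range.

## Working session

There is one attempt and no reset: what is moved stays moved. The work goes in short steps, Python scripts to look and compute and a tool call to move; the robot and the scene stay as the last step left them, time stands still between calls to the robot, and variables do not carry over. Pictures are saved under pics/ and viewed, at most 10 in all, crops included, and the job is handed in when it is done.

Besides the shell and the picture viewer there is one more tool, called after "Call:" as name([rows], argument=value, ...), one row to a line, values as JSON. step_arm: Moves the arm, as the interface text tells. Its arguments: {"type":"object","properties":{"steps":{"type":"array"},"claw":{"type":"number"},"grip_force":{"type":"number"}},"required":["steps"]}

```bash
mkdir -p pics
cat > h.py <<'E'
import numpy as np, cv2
from plant import sensors, vision, finish_job, r
def snap(n,f):
    s=vision.snapshot(n); cv2.imwrite('pics/'+f,cv2.cvtColor(s['img'],cv2.COLOR_RGB2BGR)); return s
def ray(s,u,v,z):
    R=np.array(s['rotation']); R=R if R.shape==(3,3) else __import__('scipy.spatial.transform',fromlist=['Rotation']).Rotation.from_quat(R).as_matrix()
    d=R@np.array([(u-s['cx'])/s['fx'],(v-s['cy'])/s['fy'],1]); p=np.array(s['position']); return p+d*(z-p[2])/d[2]
E
python3 - <<'E'
from h import *
import pickle
for n in('top','side'):
    s=snap(n,n+'0.png'); pickle.dump(s,open(n+'.pkl','wb')); print({k:np.round(s[k],4).tolist() for k in s if k!='img'})
st=sensors.get_state(); print({k:np.round(st[k],3).tolist() for k in st}, r.tip_extent)
E
```

```text
{'fx': 456.1836, 'fy': 456.1836, 'cx': 247.7958, 'cy': 192.8512, 'position': [0.4249, 0.0421, 0.9057], 'rotation': [-0.6813, 0.7249, -0.0721, 0.0715]}
{'fx': 351.5723, 'fy': 351.5723, 'cx': 253.7653, 'cy': 185.705, 'position': [0.2517, -0.5583, 0.5868], 'rotation': [0.862, -0.2293, 0.1144, -0.4374]}
{'clock': 0.1, 'q': [-1.285, 0.69, -0.195, 1.566, 0.157, 0.903, -0.215], 'qd': [-0.0, -0.001, 0.001, -0.004, -0.001, 0.0, -0.001], 'joint_torque': [-0.005, -52.849, -1.272, -15.384, -0.052, 0.002, 0.0], 'tool_pos': [0.156, 0.605, 0.257], 'eef_rot': [0.126, 0.992, -0.001, -0.0], 'contact_force': [0.628, 0.531, 0.328], 'moment': [0.028, -0.023, -0.007], 'finger_force': 0.0, 'opening': 0.997} 0.019
```

View pics/top0.png

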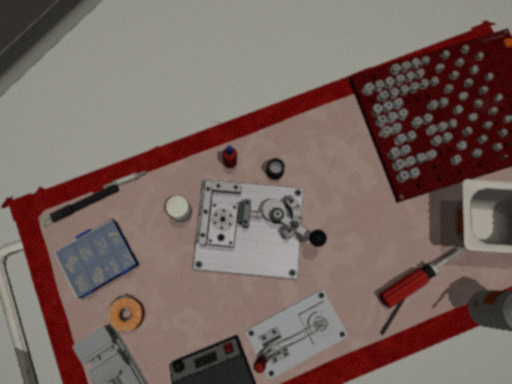

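View pics/side0.png

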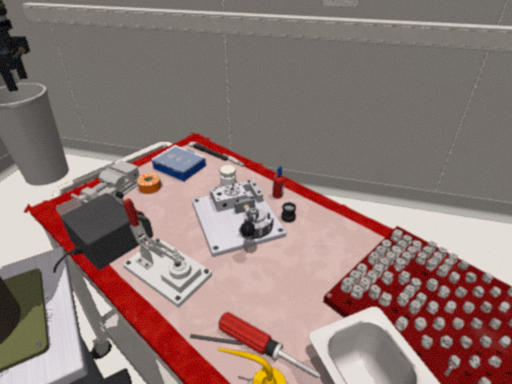

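The top view shows the nest at about (250,230). The end stop is near (225,187), the fence is on the left at about x=203, the knob is at (317,238), the jar at (178,208) and the bottle at (230,157). I'll zoom in on this area.

Run:
```python
from h import *
import pickle
s=pickle.load(open('top.pkl','rb'))
c=cv2.cvtColor(s['img'],cv2.COLOR_RGB2BGR)[170:290,185:335]
c=cv2.resize(c,None,fx=5,fy=5,interpolation=cv2.INTER_CUBIC)
for i in range(0,150,10): cv2.putText(c,str(185+i),(i*5,10),0,.35,(0,0,255)); cv2.line(c,(i*5,12),(i*5,20),(0,0,255))
for i in range(0,120,10): cv2.putText(c,str(170+i),(0,i*5+4),0,.35,(0,0,255))
cv2.imwrite('pics/c.png',c)
for n,u,v,z in [('knob',317,238,.083),('corner TL',203,181,.016),('TR',302,187,.016),('BL',194,271,.016),('BR',298,279,.016)]: print(n,ray(s,u,v,z).round(4))
```

```text
knob [ 0.5037 -0.0834  0.083 ]
corner TL [0.6381 0.1236 0.016 ]
TR [ 0.6134 -0.0731  0.016 ]
BL [0.4614 0.1483 0.016 ]
BR [ 0.4341 -0.0501  0.016 ]
```

View pics/c.png

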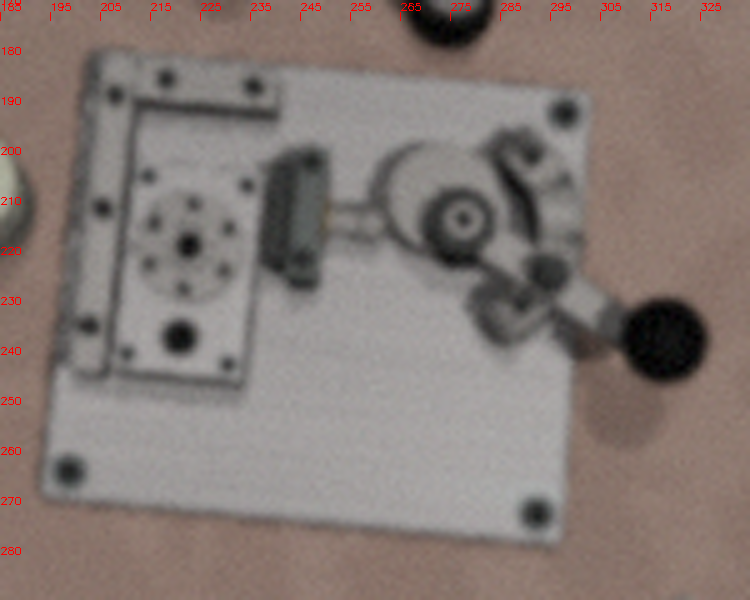

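The crop shows:
- Plate corners: BL (193.4,269.4), BR (297,278.6), TR (303,188).
- Lever hub top at (277.8,214) and knob at (317.8,238).
- Inner corner of stop and fence at about (212,190.5).
- Housing near edge running from (207,245) to (233,247).

I'll fit the nest frame to these points.

Run:
```python
from h import *
import pickle
from scipy.optimize import least_squares
s=pickle.load(open('top.pkl','rb'))
P=[(193.4,269.4,.016,-90,97),(297,278.6,.016,-90,-106),(303,188,.016,90,-106),(277.8,214,.064,25,-56),(317.8,238,.083,-16,-131),(212,190.7,.042,65,74)]
W=np.array([ray(s,*p[:3])[:2] for p in P]); N=np.array([p[3:] for p in P])/1e3
T=lambda a,n:a[:2]+n@np.array([[np.cos(a[2]),np.sin(a[2])],[-np.sin(a[2]),np.cos(a[2])]])
f=least_squares(lambda a:(T(a,N)-W).ravel(),[.53,.04,-.1],loss='soft_l1',f_scale=.003)
a=f.x; print('nest',a.round(4),np.degrees(a[2]).round(2)); print(((T(a,N)-W)*1e3).round(1).tolist())
np.save('nest.npy',a)
inv=lambda w:(w-a[:2])@np.array([[np.cos(a[2]),-np.sin(a[2])],[np.sin(a[2]),np.cos(a[2])]])
for u,v in[(207,245),(233.2,247)]: print('housing near corner nest',(inv(ray(s,u,v,.036)[:2])*1e3).round(1))
for n,u,v,z in[('jar',178,206,.061),('bottle',230,151,.096)]:print(n,(inv(ray(s,u,v,z)[:2])*1e3).round(0))
for n in[(-80,49),(-16,-131),(25,-141),(66,-131),(25,-56)]:print(n,T(a,np.array([n])/1e3).round(4))
st=sensors.get_state();from scipy.spatial.transform import Rotation as R
print(R.from_quat(st['eef_rot']).as_matrix().round(3))
```

```text
nest [ 0.5383  0.0419 -0.1467] -8.41
[[-1.1, 1.7], [-1.2, -1.5], [0.6, -1.1], [0.2, 0.4], [-0.3, -0.5], [1.9, 1.0]]
housing near corner nest [-41.4  72.1]
housing near corner nest [-41.   22.1]
jar [ 25. 132.]
bottle [130.  42.]
(-80, 49) [[0.4663 0.1021]]
(-16, -131) [[ 0.5033 -0.0853]]
(25, -141) [[ 0.5424 -0.1012]]
(66, -131) [[ 0.5844 -0.0973]]
(25, -56) [[ 0.5548 -0.0171]]
[[-0.968  0.249 -0.   ]
 [ 0.249  0.968 -0.002]
 [-0.    -0.002 -1.   ]]
```

The fit residuals are under 2 mm. The housing's near face is at nest x≈-41, so it is about 26 mm short of home. I'll close the fingers, turn -6° so that tool x is nest -x, and move above the approach point.

Call:
step_arm([
  [[0, 0, 0], [0, 0, -6]],
  [[-3.5, -4.1, 0], [0, 0, 0]],
  [[-3.5, -4.1, 0], [0, 0, 0]],
  [[-3.5, -4.1, 0], [0, 0, 0]],
  [[-3.5, -4.1, 0], [0, 0, 0]],
  [[-3.5, -4.1, 0], [0, 0, 0]],
  [[-3.5, -4.1, 0], [0, 0, 0]],
  [[-3.5, -4.1, 0], [0, 0, 0]],
  [[-3.5, -4.1, 0], [0, 0, 0]],
  [[-3.5, -4.1, 0], [0, 0, 0]],
  [[-3.5, -4.1, 0], [0, 0, 0]],
  [[-3.0, -4.1, 0], [0, 0, 0]],
], claw=-1, grip_force=20)

```text
clock: 1.6
tool_pos: [0.4664, 0.1018, 0.2576]
eef_rot: [0.074, 0.997, 0.0, 0.0]
contact_force: [0.9, 0.8, 0.1]
opening: 0.004
finger_force: 0.0
```

```bash
cat >> h.py <<'E'
def where():
    from scipy.spatial.transform import Rotation as R
    a=np.load('nest.npy'); st=sensors.get_state(); p=st['tool_pos']; M=R.from_euler('z',a[2]).as_matrix()
    print('t',round(st['clock'],2),'TCP nest mm',((np.array(p)-[*a[:2],0])@M*1e3).round(1),'F nest',(np.array(st['contact_force'])@M).round(1),'open',round(st['opening'],2)); print((M.T@R.from_quat(st['eef_rot']).as_matrix()).round(3).tolist())
E
python3 -c "from h import *;where()"
```

```text
t 1.6 TCP nest mm [-79.9  48.7 257.6] F nest [0.7 1.  0.1] open 0.0
[[-1.0, 0.001, 0.0], [0.001, 1.0, 0.0], [-0.0, 0.0, -1.0]]
```

Call:
step_arm([
  [[0, -0.1, 5], [0, 0, 0]],
  [[0, -0.1, 5], [0, 0, 0]],
  [[0, 0, 5], [0, 0, 0]],
  [[0, 0, 4], [0, 0, 0]],
  [[0, 0, 2.3], [0, 0, 0]],
  [[0, 0, 0], [0, 0, 0]],
])

```text
clock: 2.35
tool_pos: [0.4642, 0.1014, 0.0432]
eef_rot: [0.073, 0.997, -0.001, -0.002]
contact_force: [-2.0, 0.1, 1.1]
opening: 0.004
finger_force: 0.0
```

```bash
python3 -c "
from h import *;where();s=snap('side','s1.png');c=cv2.cvtColor(s['img'],cv2.COLOR_RGB2BGR)[130:270,170:320];cv2.imwrite('pics/s1c.png',cv2.resize(c,None,fx=4,fy=4,interpolation=cv2.INTER_CUBIC))"
```

```text
t 2.35 TCP nest mm [-82.   48.   43.2] F nest [-2.  -0.2  1.1] open 0.0
[[-1.0, -0.0, -0.003], [-0.0, 1.0, -0.002], [0.003, -0.002, -1.0]]
```

View pics/s1c.png

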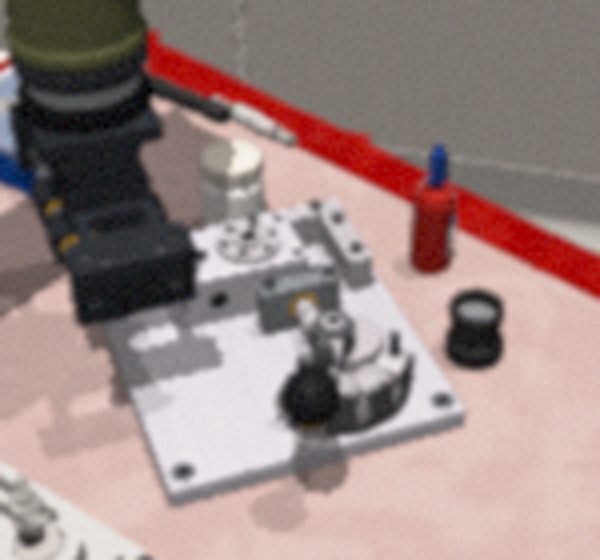

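The gripper stands in front of the housing's near face, with the tips low over the plate and the knob and pad clear. The housing should be touched at TCP x≈-50 and home at ≈-24. I'll move up and push slowly.

Call:
step_arm([
  [[-1.3, -0.1, 0], [0, 0, 0]],
  [[-1.3, -0.1, 0], [0, 0, 0]],
  [[-0.5, 0, 0], [0, 0, 0]],
  [[-0.5, 0, 0], [0, 0, 0]],
  [[-0.5, 0, 0], [0, 0, 0]],
  [[-0.5, 0, 0], [0, 0, 0]],
  [[-0.4, 0, 0], [0, 0, 0]],
  [[-0.4, 0, 0], [0, 0, 0]],
])

```text
clock: 3.4
tool_pos: [0.5184, 0.0918, 0.0447]
eef_rot: [0.073, 0.997, 0.0, -0.0]
contact_force: [-3.0, 0.4, 2.2]
opening: 0.004
finger_force: 1.7
```

```bash
python3 -c "
from h import *;where()"
```

```text
t 3.4 TCP nest mm [-27.   46.4  44.7] F nest [-3.  -0.   2.2] open 0.0
[[-1.0, 0.0, -0.0], [0.0, 1.0, 0.0], [0.0, 0.0, -1.0]]
```

Pushing at about 3 N. I'll continue in 2 mm steps until the force rises.

Call:
step_arm([
  [[-0.2, 0, 0], [0, 0, 0]],
  [[-0.2, 0, 0], [0, 0, 0]],
  [[-0.1, 0, 0], [0, 0, 0]],
  [[0, 0, 0], [0, 0, 0]],
])

```text
clock: 3.9
tool_pos: [0.522, 0.0911, 0.0446]
eef_rot: [0.073, 0.997, -0.0, -0.001]
contact_force: [-4.3, 1.2, 4.2]
opening: 0.004
finger_force: 2.8
```

```bash
python3 -c "
from h import *;where()"
```

```text
t 3.9 TCP nest mm [-23.3  46.3  44.6] F nest [-4.4  0.6  4.2] open 0.0
[[-1.0, -0.0, -0.002], [-0.0, 1.0, -0.0], [0.002, -0.0, -1.0]]
```

Call:
step_arm([
  [[-0.2, 0, 0], [0, 0, 0]],
  [[-0.2, 0, 0], [0, 0, 0]],
  [[0, 0, 0], [0, 0, 0]],
])

```text
clock: 4.28
tool_pos: [0.522, 0.0911, 0.0445]
eef_rot: [0.072, 0.997, -0.001, -0.005]
contact_force: [-13.8, 3.2, 8.9]
opening: 0.006
finger_force: 6.6
```

```bash
python3 -c "
from h import *;where();s=snap('top','t2.png');c=cv2.cvtColor(s['img'],cv2.COLOR_RGB2BGR)[170:270,185:335];cv2.imwrite('pics/t2c.png',cv2.resize(c,None,fx=5,fy=5,interpolation=cv2.INTER_CUBIC))"
```

```text
t 4.28 TCP nest mm [-23.3  46.2  44.5] F nest [-14.1   1.2   8.9] open 0.01
[[-1.0, -0.002, -0.009], [-0.002, 1.0, -0.002], [0.009, -0.002, -1.0]]
```

View pics/t2c.png

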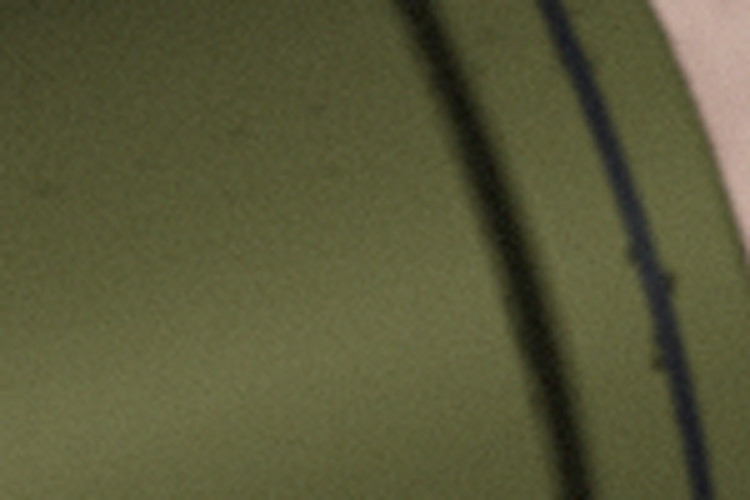

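The arm hides the view, but the tool stopped at x=-23.3 (expected -24) while the force rose from 4 to 14 N. The housing is against the end stop. I'll back off, rise and go to the near side of the knob.

Call:
step_arm([
  [[0.4, 0, 0], [0, 0, 0]],
  [[1, 0, 0], [0, 0, 0]],
  [[2, 0, 0], [0, 0, 0]],
  [[1.1, 0, 0], [0, 0, 0]],
  [[0, 0, -5], [0, 0, 0]],
  [[0, 0, -5.5], [0, 0, 0]],
  [[0, -4.5, 0], [0, 0, 0]],
  [[0, -4.5, 0], [0, 0, 0]],
  [[0, -4.5, 0], [0, 0, 0]],
  [[0, -4.7, 0], [0, 0, 0]],
  [[0, 0, 0], [0, 0, 0]],
])

```text
clock: 5.7
tool_pos: [0.4554, -0.0879, 0.1496]
eef_rot: [0.078, 0.997, -0.001, 0.0]
contact_force: [0.3, 0.2, -0.3]
opening: 0.007
finger_force: 0.0
```

```bash
python3 -c "
from h import *;where();s=snap('top','t3.png');c=cv2.cvtColor(s['img'],cv2.COLOR_RGB2BGR)[170:290,185:335];cv2.imwrite('pics/t3c.png',cv2.resize(c,None,fx=5,fy=5,interpolation=cv2.INTER_CUBIC))"
```

```text
t 5.7 TCP nest mm [ -63.1 -140.5  149.6] F nest [ 0.3  0.2 -0.3] open 0.01
[[-1.0, 0.009, 0.0], [0.009, 1.0, -0.003], [-0.0, -0.003, -1.0]]
```

View pics/t3c.png

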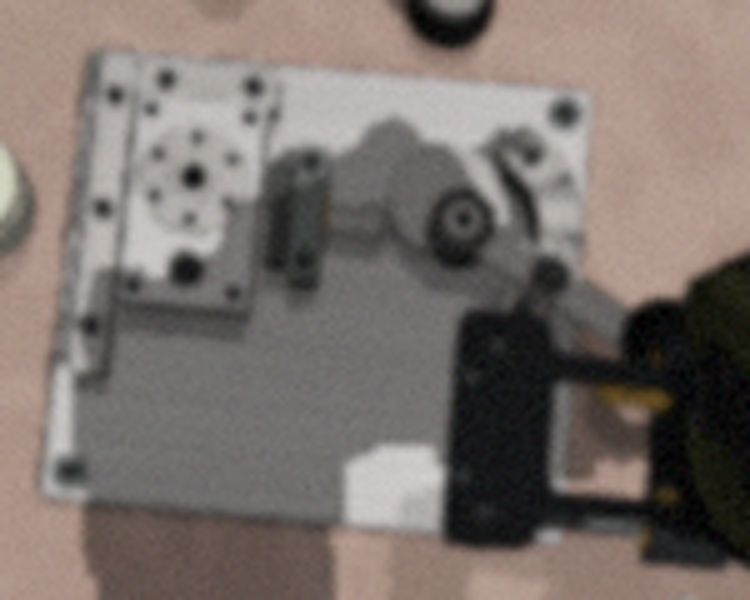

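The housing now sits against the stop with no gap, at crop (190,100)–(250,310), and the lever is still off with the knob at (655,335). I'll descend behind the knob and push along +x.

Call:
step_arm([
  [[0, 0.4, 3], [0, 0, 0.5]],
  [[0, 0, 3], [0, 0, 0]],
  [[-1, 0, 0], [0, 0, 0]],
  [[-1, 0, 0], [0, 0, 0]],
  [[-0.8, 0, 0], [0, 0, 0]],
  [[-0.8, 0, 0], [0, 0, 0]],
  [[-0.8, 0, 0], [0, 0, 0]],
  [[-0.8, 0, 0], [0, 0, 0]],
  [[-0.8, 0, 0], [0, 0, 0]],
])

```text
clock: 6.88
tool_pos: [0.5179, -0.0885, 0.0907]
eef_rot: [0.078, 0.997, 0.0, 0.002]
contact_force: [0.6, -1.0, -0.0]
opening: 0.003
finger_force: 0.0
```

```bash
python3 -c "
from h import *;where()"
```

```text
t 6.88 TCP nest mm [  -1.1 -132.    90.7] F nest [ 0.7 -0.9 -0. ] open 0.0
[[-1.0, 0.009, 0.003], [0.009, 1.0, 0.001], [-0.003, 0.001, -1.0]]
```

The force is zero at x≈-1, which fits the lever having dropped into the first detent (contact there is at x≈0). I'll push on.

Call:
step_arm([
  [[0, -0.5, 0], [0, 0, 0]],
  [[-0.6, 0, 0], [0, 0, 0]],
  [[-0.6, 0, 0], [0, 0, 0]],
  [[-0.6, 0, 0], [0, 0, 0]],
  [[-0.6, 0, 0], [0, 0, 0]],
  [[-0.6, 0, 0], [0, 0, 0]],
  [[-0.6, 0, 0], [0, 0, 0]],
  [[0, 0, 0], [0, 0, 0]],
])

```text
clock: 7.88
tool_pos: [0.5526, -0.0986, 0.09]
eef_rot: [0.078, 0.997, 0.001, 0.002]
contact_force: [0.9, 0.6, 0.9]
opening: 0.005
finger_force: 0.0
```

```bash
python3 -c "
from h import *;where()"
```

```text
t 7.88 TCP nest mm [  34.7 -136.9   90. ] F nest [0.8 0.7 0.9] open 0.01
[[-1.0, 0.009, 0.003], [0.009, 1.0, 0.001], [-0.003, 0.001, -1.0]]
```

The tool is at x=34.7, so the knob is at x≥60 (lever above 0.9) with no contact force, meaning it has snapped over. I'll retreat and look.

Call:
step_arm([
  [[2, 0, 0], [0, 0, 0]],
  [[3, 0, 0], [0, 0, 0]],
  [[4, 0, 0], [0, 0, 0]],
  [[0, 0, -5], [0, 0, 0]],
  [[0, 0, -5], [0, 0, 0]],
  [[3, -5, -3], [0, 0, 0]],
  [[3, -5, 0], [0, 0, 0]],
  [[0, -5, 0], [0, 0, 0]],
  [[0, 0, 0], [0, 0, 0]],
  [[0, 0, 0], [0, 0, 0]],
])

```text
clock: 9.12
tool_pos: [0.3817, -0.2212, 0.2185]
eef_rot: [0.078, 0.997, 0.0, 0.001]
contact_force: [-0.5, 0.1, 1.1]
opening: 0.003
finger_force: 0.0
```

```bash
python3 -c "
from h import *;where();s=snap('top','t4.png');c=cv2.cvtColor(s['img'],cv2.COLOR_RGB2BGR)[140:260,165:325];cv2.imwrite('pics/t4c.png',cv2.resize(c,None,fx=5,fy=5,interpolation=cv2.INTER_CUBIC))"
```

```text
t 9.12 TCP nest mm [-116.5 -283.2  218.5] F nest [-0.6  0.   1.1] open 0.0
[[-1.0, 0.009, 0.001], [0.009, 1.0, 0.001], [-0.001, 0.001, -1.0]]
```

View pics/t4c.png

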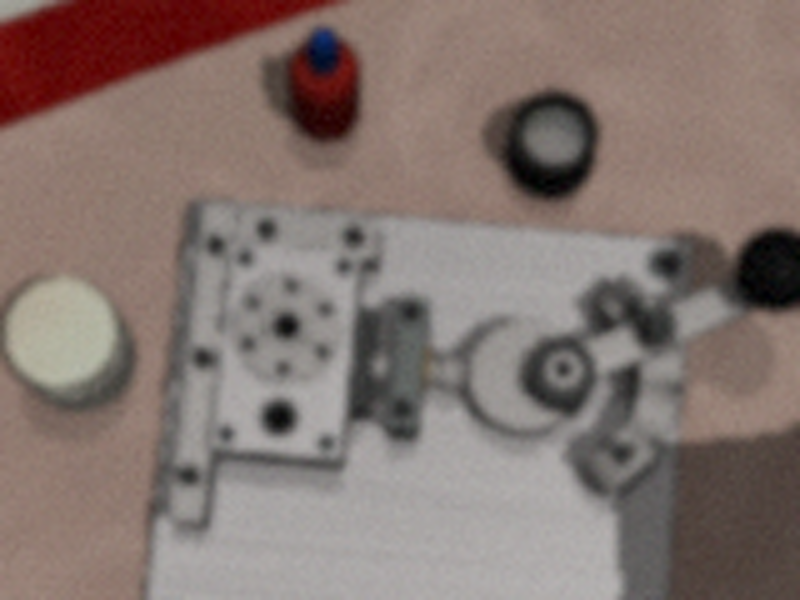

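The knob is now at about image (320.6,193.6). The housing is flush with the stop and the fence, the pad is touching it, and the jar and bottle have not moved. I'll check the lever angle and hand in if it's good.

Run:
```python
from h import *
import pickle
s=pickle.load(open('top.pkl','rb')); a=np.load('nest.npy'); M=np.array([[np.cos(a[2]),-np.sin(a[2])],[np.sin(a[2]),np.cos(a[2])]])
k=(ray(s,320.6,193.6,.083)[:2]-a[:2])@M*1e3; th=np.arctan2(k[0]-25,-(k[1]+56))+.5
print(k.round(1),'theta',th.round(3))
if th>.93: print(finish_job())
```

```text
[  66.3 -131.2] theta 1.002
the job is handed in; nothing more can be done
None
```

The job is handed in: the housing was pushed home against the end stop with the clamp off. The lever is at the second stop (measured 1.00 rad), and in the last picture the housing sits flush against the fence with the jar and bottle unmoved. The pad force was not measured.

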